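# Seat the vial stopper with the bench hand press

## Task

Two identical hand presses stand on the lab bench; one has an amber glass vial in its nest, with a rubber stopper standing proud of the neck. Seat that stopper: push the black head of this press straight down until it meets its stop, then let go so that the head springs all the way back up. Do not press the empty press.

Things in the scene. Friction and masses are not known exactly. Their poses are not given: they have to be found in the camera images.
- head_loaded (a point): Centre of the top face of the black mushroom head (50 mm across, flat top 42 mm, 16 mm thick) of the press with the vial; z up. It stands 178 mm above the bench when up, 156 mm at the stop, and moves with the head. The press is bolted down: grey base 100 x 130 mm, two steel posts 94 mm apart, grey crossbar 36 x 124 mm under the head, top at 136 mm (post nuts 142 mm).
- plunger_loaded (a joint): How far that head is pressed straight down, in m: 0 up, 0.022 at its rigid stop. Its spring returns it: 2.5 N starts it, about 6 N holds it at the stop; the stopper adds about 2.5 N over the last 8 to 10 mm (about 9 N in all).
- stopper (a joint): How far the black rubber stopper (flange 20 mm across, 4 mm thick) has gone into the neck of the amber vial (23 mm across, 58 mm high, fixed upright under the plunger), in m: 0 to 0.002 at the start (about 10 mm proud), about 0.010 after a full stroke. It stays where the plunger's foot pushes it.
- plunger_empty (a joint): How far the head of the other press, of the same shape but with nothing in its nest, is pressed down, in m: 0 up, 0.022 at its stop. To be left alone.
There are look-alikes about, which are no part of the job. Leave any purple look-alike of the part that bears plunger_empty alone.

How it is judged:
On the way:
1. the loaded press's plunger is pressed down to its stop (within 3 mm) (value of joint plunger_loaded above 0.019 m), for 0.1 s.
At the end, for the whole second after the job is handed in: The stopper is seated (its joint past 7.5 mm), the loaded press's plunger has sprung back up (within 3 mm) and the empty press's plunger is up (within 3 mm) (value of joint stopper above 0.0075 m and value of joint each of plunger_loaded, plunger_empty below 0.003 m); the robot touches nothing.
It fails at once if the empty press's plunger is pressed down by more than 6 mm (value of joint plunger_empty above 0.006 m).
It also fails if it takes over 27 s, if anything falls off the work surface, if the arm or the gripper's body presses on something with over 40 N, if the wrist force passes 120 N, or if a joint passes its speed limit or range.

## Robot

A 6-joint arm with a two-finger parallel gripper is mounted at the origin on the work surface. World frame = base frame: x ahead of the robot, y to its left, z up, the work surface at z = 0. Lengths are in m, angles in rad, forces in N, time in s.
With the tool pointing down it reaches from about 0.375 to 0.9 m from the base axis. Payload 3.1 kg.
Tool frame: the origin (TCP) lies on the centre line of the jaws, within the pads' length; the fingertips stand ctrl.tip_extent ahead of it and the grasp point (between the pads) lies 2 mm behind it (ctrl.tip_extent is the distance from the TCP to the fingertips, in m); y points along the fingers, z is the direction in which the jaws open and shut, and the axes are right-handed (so a half turn about y gives the same grasp; the last joint's range is limited). The gripper opens to 87 mm and grips with 3 to 60 N. Pads are 19 mm wide; open, the fingers measure 117 mm over their backs; the gripper's body (75 mm by 190 mm) begins 51 mm behind the grasp point.
Start: joints at [1.044, 0.527, 1.433, -0, 1.181, -0.178], TCP at [0.213, 0.588, 0.205] pointing down, gripper open.
Joint ranges: [-3.08, 3.08], [-0.75, 2.2], [0.22, 2.44], [-1.43, 4.57], [0, 2.65], [-2.85, 2.85]. Speed limits (rad/s): [2.79, 2.79, 3.14, 3.14, 3.14, 3.14].

## Interface

Orientations are given as a unit quaternion [x, y, z, w].
In Python, from cell import ctrl gives the robot as it stands.
- The arm moves only by the tool carry_out, never from a script. Its argument "commands" is a list that holds one entry, the list of rows, each a list of 6 numbers: the shift along the tool's x, y, z in m, then the turn, a rotation vector about the tool's x, y, z in rad. In form: [[[dx, dy, dz, wx, wy, wz], ...]]. A call has 1 to 20 rows; each row shifts and turns the commanded pose from where the row before left it, along the tool's axes as they then stand; what a row does not reach is not made up. A row lasts 1/8 s, in which the tool goes at most 62.5 mm and 10.7 degrees, less where a joint would pass 70% of its speed; a pose out of reach is approached as far as the arm can. A call is refused whole if a number of a shift passes 0.0625 or a number of a turn 0.188, either way. A call with a gripper value outside its range is refused whole. "grip" is the opening, from 0 (shut) to 1 (fully open), set as the call begins (left out, the last holds). The fingers move at their own pace and stop on an object; the grip force is fixed at half the most. Time passes only in rows, so rows that do not move let the fingers close. It gives the time, the measured TCP pose, the force and the opening at its end, in the units of the state.
- ctrl.observe(): the state, without advancing time (a new reading comes with each control period).
- ctrl.camera(name): name is "scene" or "top" or "wrist"; returns a dict with "img" (400x640x3 uint8, red, green, blue), "depth" (400x640 float32, m along the optical axis (not along the pixel's ray), 0 where there is no reading), "K" (3x3 intrinsics, pixels), "R" (3x3) and "t" (3): a world point X has camera coordinates R X + t. Camera axes: x right, y down, z forward; pixel columns grow to the right and rows downward; lengths in m; the calibration is good to about 2 mm. The wrist camera is an equidistant fisheye: a pixel r from the principal point sees the ray r / f radians off the axis. A picture is of the moment at which its call begins.
- ctrl.job_done(): hands the job in, once; it reports no verdict.
The state is a dict: "t": time; "joint_pos": joint angles; "dq": joint speeds; "effort": joint torques, N m; "eef_pos": TCP position; "tool_rot": TCP orientation; "wrist_force": force on the tool from outside, world axes, zero at the start; "torque": the same for the moment, N m; "width": finger opening in m.
Only numpy, scipy, OpenCV 4.12 (cv2) and the standard library are available. Lean on these libraries where they do the work, as an engineer would, in place of code of your own. Each camera call takes 0.05 s, during which the arm holds its last target.

## Working session

There is one attempt and no reset: what is moved stays moved. The work goes in short steps, Python scripts to look and compute and a tool call to move; the robot and the scene stay as the last step left them, time stands still between calls to the robot, and variables do not carry over. Pictures are saved under pics/ and viewed, and the job is handed in when it is done.

Besides the shell and the picture viewer there is one more tool, called after ">>>" by a JSON object that holds its "op" and its "data", one argument or row to a line. carry_out: Moves the arm, as the interface text tells. Its arguments: {"type":"object","properties":{"commands":{"type":"array","items":{"type":"array","items":{"type":"array","items":{"type":"number"}}}},"grip":{"type":"number"}},"required":["commands"]}

```bash
mkdir -p pics
python3 - <<'E'
from cell import ctrl
import cv2
s=ctrl.observe();print(s, ctrl.tip_extent)
for n in("scene","top"):
    c=ctrl.camera(n);cv2.imwrite(f"pics/{n}0.png",c["img"][:,:,::-1]);print(n,c["K"],c["R"],c["t"])
E
```

```text
{'t': 0.0, 'joint_pos': array([ 1.04452511e+00,  5.28484996e-01,  1.43389934e+00, -2.51015763e-05,
        1.18141028e+00, -1.78484610e-01]), 'dq': array([ 5.30283732e-05, -1.19127610e-03,  4.07426420e-04,  3.98513129e-04,
        9.83575382e-04, -1.12055466e-03]), 'effort': array([-1.62918102e-03, -4.40043855e+01, -1.76595283e+01,  6.31648349e-02,
        5.80524502e-02, -1.37623442e-04]), 'eef_pos': array([0.21258555, 0.58690997, 0.20446107]), 'tool_rot': array([ 0.69717631, -0.12259995,  0.12207798, -0.69570929]), 'wrist_force': array([ 0.13154547,  1.01713918, -0.14031701]), 'torque': array([-0.00521793,  0.05686158, -0.0094967 ]), 'width': 0.08690392374713439} 0.017
scene [[365.76824612   0.         312.48818055]
 [  0.         365.76824612 197.94468984]
 [  0.           0.           1.        ]] [[-0.28879146  0.95730751  0.01272129]
 [ 0.81535377  0.25288907 -0.5208122 ]
 [-0.5017945  -0.14003377 -0.85357649]] [ 0.13382518 -0.3180674   1.13635262]
top [[410.91225288   0.         318.38856474]
 [  0.         410.91225288 199.11161843]
 [  0.           0.           1.        ]] [[ 0.00883733 -0.99923912 -0.03798782]
 [-0.99920454 -0.00734693 -0.03919575]
 [ 0.03888683  0.03830399 -0.9985092 ]] [0.01936649 0.45620434 0.89048915]
```

View pics/scene0.png

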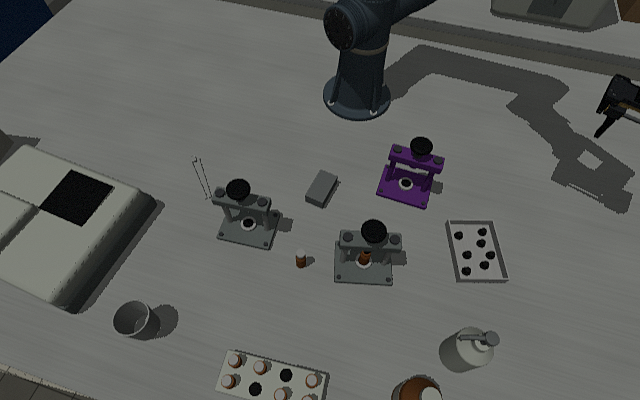

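View pics/top0.png

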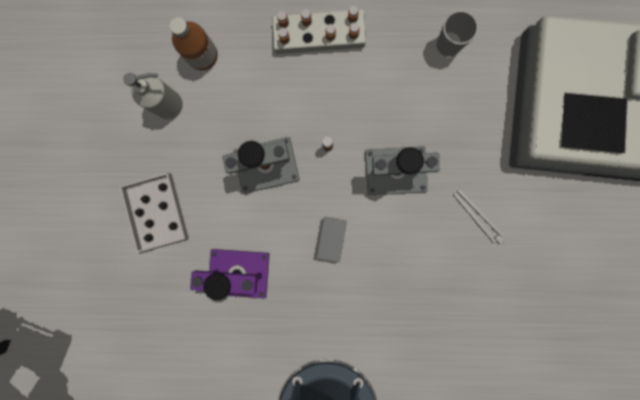

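The vial is in the press at scene (374,231), which is top (251,154). The grey press at scene (238,189) is empty, and the purple one is a look-alike.

Run:
```python
from cell import ctrl
import cv2, numpy as np
for n,box in(("scene",(340,205,410,295)),("top",(215,130,305,200))):
    c=ctrl.camera(n);K,R,t=c["K"],c["R"],c["t"];d=c["depth"]
    v,u=np.mgrid[:400,:640]
    P=np.stack([(u-K[0,2])/K[0,0]*d,(v-K[1,2])/K[1,1]*d,d],-1)
    W=(P-t)@R
    x0,y0,x1,y1=box
    w=W[y0:y1,x0:x1]; im=c["img"][y0:y1,x0:x1].max(-1)
    m=(w[...,2]>.168)&(w[...,2]<.19)&(d[y0:y1,x0:x1]>0)
    q=w[m];print(n,m.sum(),q.mean(0),np.median(q,0),q.min(0),q.max(0))
    h=(w[...,2]>.125)&(w[...,2]<.145);q2=w[h];
    print(" bar",cv2.minAreaRect(q2[:,:2].astype(np.float32)*1000),q2.mean(0))
    # circle from pixels at z=.178
    vv,uu=np.nonzero(m);
    (cx,cy),r=cv2.minEnclosingCircle(np.stack([uu,vv],1).astype(np.float32));cx+=x0;cy+=y0
    ray=R.T@np.array([(cx-K[0,2])/K[0,0],(cy-K[1,2])/K[1,1],1]);o=-R.T@t
    print(" circ",cx,cy,r,o+ray*(.178-o[2])/ray[2])
    cv2.imwrite(f"pics/{n}1.png",cv2.resize(c["img"][y0:y1,x0:x1,::-1],None,fx=6,fy=6,interpolation=cv2.INTER_CUBIC))
```

```text
scene 501 [0.53528643 0.14069109 0.17699288] [0.535813   0.14073741 0.17732343] [0.50812752 0.11638056 0.16824338] [0.55765506 0.16495508 0.18107521]
 bar ((532.3900756835938, 141.0809326171875), (37.25479507446289, 123.70506286621094), 13.492873191833496) [0.53816547 0.1397471  0.1359713 ]
 circ 373.2258071899414 230.64516067504883 13.045287132263184 [0.53653109 0.14034466 0.178     ]
top 593 [0.52963803 0.138781   0.17807381] [0.52955837 0.13847284 0.17824888] [0.50648693 0.11524488 0.16975006] [0.5541588  0.16454481 0.18222541]
 bar ((530.135009765625, 139.98916625976562), (36.454750061035156, 124.3405990600586), 13.423717498779297) [0.52893574 0.13505442 0.13723455]
 circ 250.77896118164062 154.11702156066895 13.779555320739746 [0.52951152 0.13892668 0.178     ]
```

View pics/scene1.png

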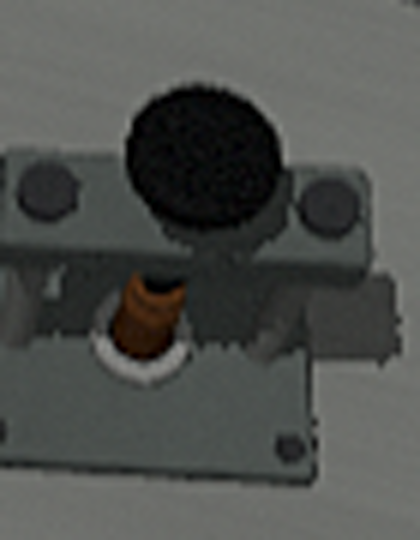

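View pics/top1.png

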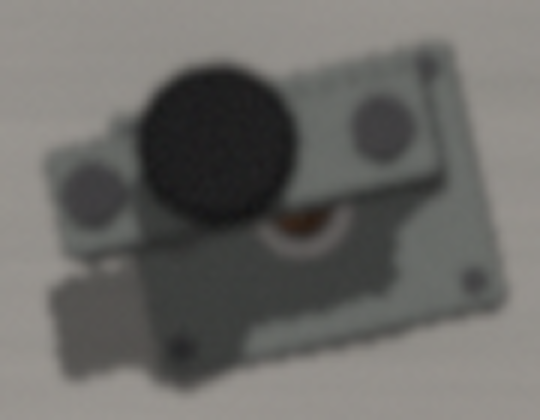

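```bash
cat > h.py <<'E'
from cell import ctrl
import numpy as np
from scipy.spatial.transform import Rotation as Ro
def to(x,y,z):
    s=ctrl.observe();R=Ro.from_quat(s["tool_rot"])
    print(s["t"],s["eef_pos"],s["wrist_force"],s["width"]);print(R.as_matrix().round(3))
    print("tool shift",R.inv().apply(np.array([x,y,z])-s["eef_pos"]).round(4))
E
python3 -c "
from h import *
to(.531,.140,.235)"
```

```text
0.2 [0.21275305 0.58716211 0.20484425] [-0.15239938 -0.17496193 -1.20485579] 0.08704913515705508
[[ 0.94  -0.001  0.341]
 [-0.341 -0.001  0.94 ]
 [-0.    -1.    -0.001]]
tool shift [ 0.4516 -0.0298 -0.312 ]
```

>>> {"op": "carry_out", "data": {
  "commands": [
    [[0,-0.03,0,0,0,0],[0.03,0,-0.021,0,0,0],[0.03,0,-0.021,0,0,0],[0.03,0,-0.021,0,0,0],[0.03,0,-0.021,0,0,0],[0.03,0,-0.021,0,0,0],[0.03,0,-0.021,0,0,0],[0.03,0,-0.021,0,0,0],[0.03,0,-0.021,0,0,0],[0.03,0,-0.021,0,0,0],[0.03,0,-0.021,0,0,0],[0.03,0,-0.021,0,0,0],[0.03,0,-0.021,0,0,0],[0.03,0,-0.021,0,0,0],[0.03,0,-0.018,0,0,0],[0.03,0,-0.02,0,0,0],[0,0,0,0,0,0],[0,0,0,0,0,0]]
  ],
  "grip": 0
}}

```text
t: 2.45
eef_pos: [0.5293, 0.1421, 0.2351]
tool_rot: [-0.696, 0.123, -0.122, 0.696]
wrist_force: [-0.1, -0.0, -0.2]
width: 0.0005
```

```bash
python3 -c "
from h import *
import cv2
to(.531,.140,.205)
for n in ('scene','top','wrist'):
    c=ctrl.camera(n);im=c['img'][:,:,::-1]
    if n=='scene': im=cv2.resize(im[150:300,280:480],None,fx=4,fy=4)
    cv2.imwrite(f'pics/{n}2.png',im)
print(c['K'])
"
```

```text
2.45 [0.52927183 0.14205907 0.23512241] [-0.14804628 -0.04290947 -0.18140001] 0.00047853325454555603
[[ 0.94  -0.001  0.341]
 [-0.341  0.     0.94 ]
 [-0.002 -1.    -0.   ]]
tool shift [ 0.0024  0.0301 -0.0013]
[[309.70691629   0.         316.11771325]
 [  0.         309.70691629 197.84617432]
 [  0.           0.           1.        ]]
```

View pics/scene2.png

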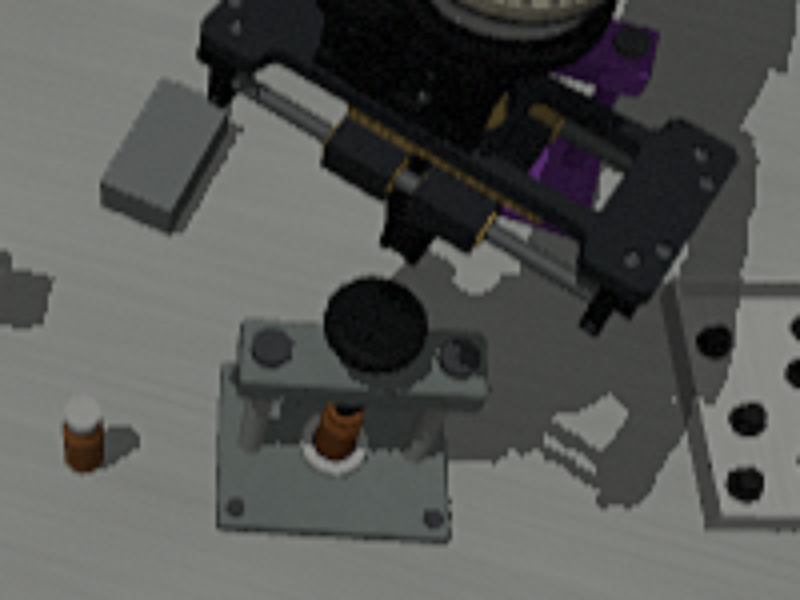

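View pics/wrist2.png

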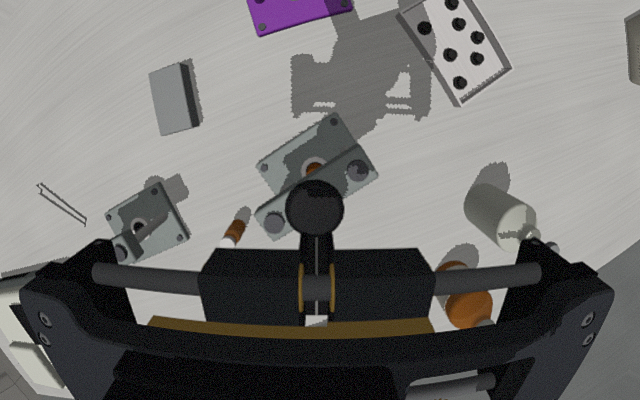

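>>> {"op": "carry_out", "data": {
  "commands": [
    [[0.002,0.015,-0.001,0,0,0],[0,0.015,0,0,0,0],[0,0.005,0,0,0,0],[0,0.005,0,0,0,0],[0,0.005,0,0,0,0],[0,0.005,0,0,0,0],[0,0,0,0,0,0]]
  ]
}}

```text
t: 3.48
eef_pos: [0.5313, 0.1402, 0.1851]
tool_rot: [0.697, -0.123, 0.122, -0.696]
wrist_force: [-0.5, 0.0, -0.2]
width: 0.0001
```

```bash
python3 -c "
from h import *
import cv2
to(.531,.140,.173)
c=ctrl.camera('scene');im=c['img'][:,:,::-1]
cv2.imwrite('pics/scene3.png',cv2.resize(im[150:300,280:480],None,fx=4,fy=4))
"
```

```text
3.475 [0.53133902 0.14016199 0.18511672] [-0.52166015  0.03876098 -0.18095258] 6.713657661879159e-05
[[ 0.94  -0.001  0.341]
 [-0.341 -0.     0.94 ]
 [-0.001 -1.    -0.   ]]
tool shift [-0.0003  0.0121 -0.0003]
```

View pics/scene3.png

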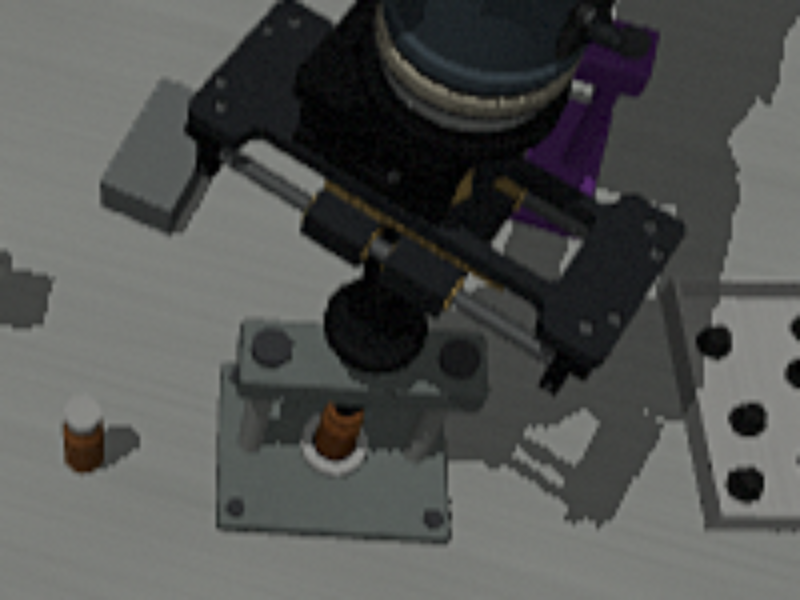

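```bash
python3 -c "
from h import *
import cv2
np.set_printoptions(precision=4,suppress=True)
print(ctrl.tip_extent)
s=ctrl.observe();p=s['eef_pos'];ims=[]
for n in ('scene','top'):
    c=ctrl.camera(n);K,R,t=c['K'],c['R'],c['t']
    for q in (p,p-[0,0,.017],p+[0,0,.03]):
        a=K@(R@q+t);print(n,q,a[:2]/a[2])
    if n=='scene':
        im=c['img'][200:260,340:410,::-1].astype(float)
        im=np.clip(255*(im/255)**.45,0,255).astype('uint8')
        cv2.imwrite('pics/s4.png',cv2.resize(im,None,fx=9,fy=9,interpolation=cv2.INTER_CUBIC))
        d=c['depth'];v,u=np.mgrid[:400,:640]
        W=(np.stack([(u-K[0,2])/K[0,0]*d,(v-K[1,2])/K[1,1]*d,d],-1)-t)@R
        for y in range(206,250,2): print(y,(W[y,368:382:3,2]*1000).round().astype(int),(W[y,368:382:3,0]*1000).round().astype(int))
c=ctrl.camera('wrist');im=c['img'][120:300,220:420,::-1]
im=np.clip(255*(im/255.)**.45,0,255).astype('uint8')
cv2.imwrite('pics/w4.png',cv2.resize(im,None,fx=3,fy=3))
"
```

```text
0.017
scene [0.5315 0.1402 0.1854] [374.2891 226.6159]
scene [0.5315 0.1402 0.1684] [372.9073 230.6122]
scene [0.5315 0.1402 0.2154] [376.8744 219.1388]
206 [297 296 295 273 301] [559 557 555 540 556]
208 [295 296 291 263 250] [561 561 556 538 528]
210 [293 297 291 250 296] [564 565 560 533 560]
212 [289 290 288 291 296] [565 564 562 562 564]
214 [283 238 247 295 297] [565 538 541 568 568]
216 [ -2 234 238 293 297] [405 539 540 571 571]
218 [  0 229 230 286 292] [412 540 539 570 572]
220 [176 222 225 284 287] [516 540 540 572 573]
222 [177 216 218 224 283] [521 541 540 542 574]
224 [177 207 212 220 218] [525 540 541 544 541]
226 [179 176 206 215 179] [530 527 542 545 524]
228 [177 178 178 206 177] [533 532 531 544 527]
230 [179 180 177 176 178] [539 537 534 532 531]
232 [178 178 179 179 179] [542 541 540 538 536]
234 [179 181 177 177 179] [547 546 543 541 540]
236 [177 177 178 179 179] [550 548 547 546 544]
238 [177 179 179 176 177] [554 553 552 549 548]
240 [171 177 176 178 176] [555 556 554 553 551]
242 [136 169 174 171 138] [542 556 557 554 536]
244 [136 138 136 135 137] [546 545 543 541 540]
246 [135 135 136 135 136] [550 548 547 545 543]
248 [128 130 127 127 131] [551 550 547 545 545]
top [0.5315 0.1402 0.1854] [249.253  152.3583]
top [0.5315 0.1402 0.1684] [251.1758 153.7847]
top [0.5315 0.1402 0.2154] [245.633  149.6729]
```

View pics/s4.png

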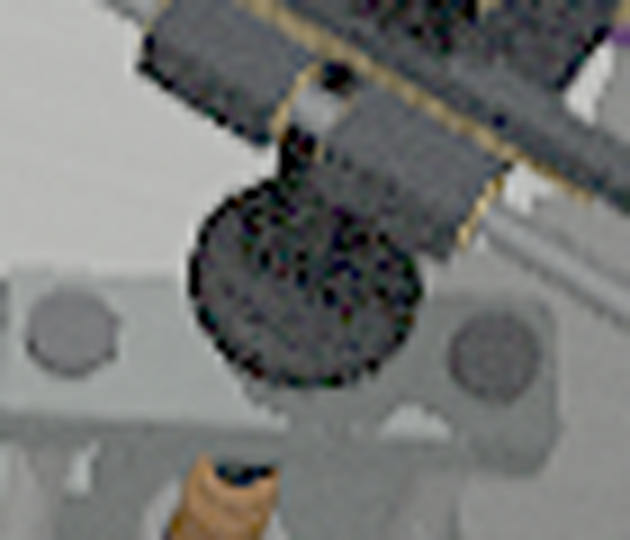

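View pics/w4.png

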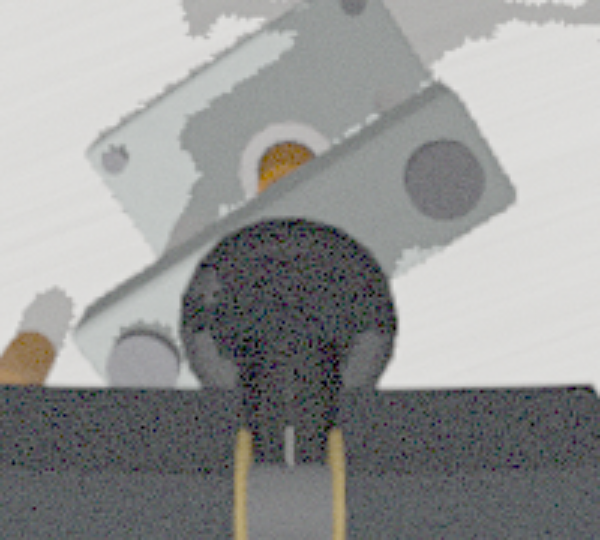

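The shut fingers are over the head, but the depth image puts their tips about 20 mm above it. That is higher than the TCP reading implies, and there is no contact force. I'll lower in small steps and watch the force.

>>> {"op": "carry_out", "data": {
  "commands": [
    [[0,0.005,0,0,0,0],[0,0.005,0,0,0,0],[0,0,0,0,0,0]]
  ]
}}

```text
t: 4.05
eef_pos: [0.5311, 0.1402, 0.1748]
tool_rot: [0.697, -0.123, 0.122, -0.696]
wrist_force: [0.1, -0.4, 1.1]
width: 0.0003
```

```bash
cat > look.py <<'E'
from h import *
import cv2,sys
to(.531,.140,.173)
c=ctrl.camera('scene');K,R,t=c['K'],c['R'],c['t'];d=c['depth'];v,u=np.mgrid[:400,:640]
W=(np.stack([(u-K[0,2])/K[0,0]*d,(v-K[1,2])/K[1,1]*d,d],-1)-t)@R
for y in range(210,246,2): print(y,(W[y,365:386:3,2]*1000).round().astype(int),(W[y,365:386:3,0]*1000).round().astype(int))
im=c['img'][200:275,330:420,::-1]
im=np.clip(255*(im/255.)**.45,0,255).astype('uint8')
cv2.imwrite(sys.argv[1],cv2.resize(im,None,fx=8,fy=8,interpolation=cv2.INTER_CUBIC))
E
python3 look.py pics/s5.png
```

```text
4.05 [0.53106436 0.14016138 0.17481659] [ 0.10810004 -0.42269914  1.13820119] 0.0003475604431058036
[[ 0.94  -0.001  0.341]
 [-0.341 -0.     0.94 ]
 [-0.001 -1.    -0.001]]
tool shift [-0.      0.0018 -0.0002]
210 [284 285 286 278 249 289 298] [560 559 559 552 533 556 560]
212 [284 286 286 278 243 285 290] [564 564 562 556 533 557 558]
214 [277 284 278 279 282 285 287] [563 566 561 560 561 561 561]
216 [273 277 234 275 286 286 285] [564 565 539 562 566 565 563]
218 [ -1 272 227 233 285 286 287] [413 566 539 541 569 568 568]
220 [ -2 176 222 276 280 284 285] [418 516 540 569 570 571 570]
222 [176 179 215 271 276 281 285] [522 522 540 570 571 573 574]
224 [177 176 209 211 270 276 280] [527 525 541 541 571 573 575]
226 [178 178 199 206 214 268 275] [531 530 540 542 545 573 575]
228 [179 178 194 199 208 177 270] [536 534 541 542 545 527 576]
230 [179 179 177 178 201 178 178] [540 539 536 535 545 532 530]
232 [178 176 177 178 177 178 179] [544 541 540 539 537 535 534]
234 [178 179 177 178 178 178 178] [548 547 544 543 541 540 538]
236 [175 176 179 177 177 178 175] [551 550 549 547 545 544 541]
238 [173 177 178 176 177 179 174] [554 554 553 550 549 548 544]
240 [135 172 176 176 177 175 134] [539 556 556 554 553 550 528]
242 [136 134 170 172 171 137 133] [544 541 557 556 554 535 532]
244 [138 138 136 136 135 136 134] [549 547 545 543 540 539 537]
```

View pics/s5.png

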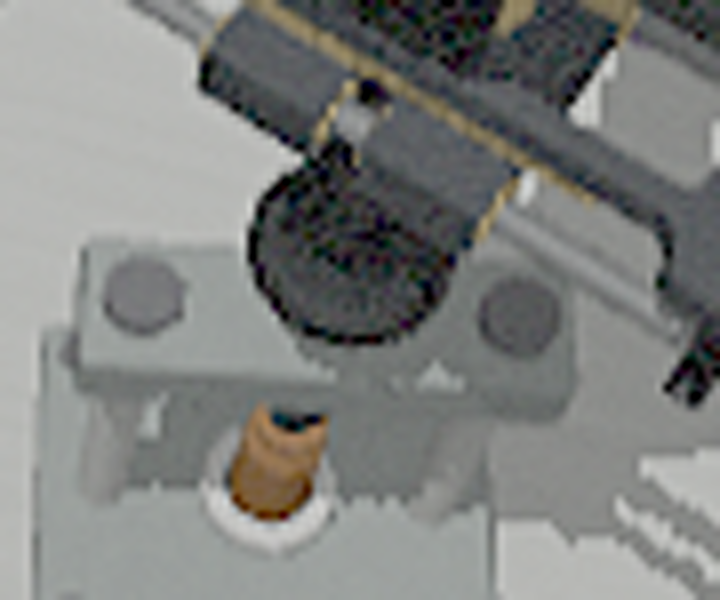

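>>> {"op": "carry_out", "data": {
  "commands": [
    [[0,0.005,0,0,0,0],[0,0.004,0,0,0,0],[0,0.003,0,0,0,0],[0,0,0,0,0,0]]
  ]
}}

```text
t: 4.6
eef_pos: [0.5313, 0.1402, 0.1631]
tool_rot: [0.697, -0.123, 0.122, -0.696]
wrist_force: [-0.4, -0.1, 0.1]
width: 0.0008
```

```bash
python3 look.py pics/s6.png
```

```text
4.6 [0.53133664 0.14019232 0.16310177] [-0.42249064 -0.08139233  0.05828639] 0.0007936658851281175
[[ 0.94  -0.001  0.341]
 [-0.341 -0.     0.94 ]
 [-0.001 -1.    -0.   ]]
tool shift [-0.0003 -0.0099 -0.0003]
210 [276 273 275 284 288 291 297] [555 552 551 556 557 557 559]
212 [274 275 273 263 279 288 292] [558 557 554 547 555 559 560]
214 [274 272 273 247 228 278 287] [561 559 558 541 528 556 560]
216 [270 274 268 266 275 273 279] [563 563 559 556 560 557 559]
218 [266 271 266 266 273 272 275] [564 565 562 560 563 560 560]
220 [258 263 221 274 273 274 274] [563 565 540 568 566 565 564]
222 [177 177 213 272 273 274 275] [522 521 539 571 570 569 568]
224 [176 178 206 266 270 274 274] [526 525 539 571 572 572 571]
226 [175 179 198 257 264 270 274] [530 530 539 570 572 574 574]
228 [179 190 192 199 257 262 271] [536 540 540 542 572 573 576]
230 [178 181 184 192 200 257 263] [540 540 540 542 545 574 576]
232 [178 178 177 187 184 175 258] [544 542 540 544 540 534 577]
234 [178 176 175 180 177 179 178] [548 545 543 544 541 540 538]
236 [175 176 178 177 176 177 178] [550 549 549 547 544 543 542]
238 [174 177 178 178 181 178 175] [554 554 553 551 551 548 545]
240 [137 174 176 177 178 174 135] [540 556 556 555 554 550 529]
242 [135 137 169 170 170 135 137] [543 543 557 556 554 534 534]
244 [137 135 135 136 136 135 136] [548 546 544 543 541 539 538]
```

View pics/s6.png

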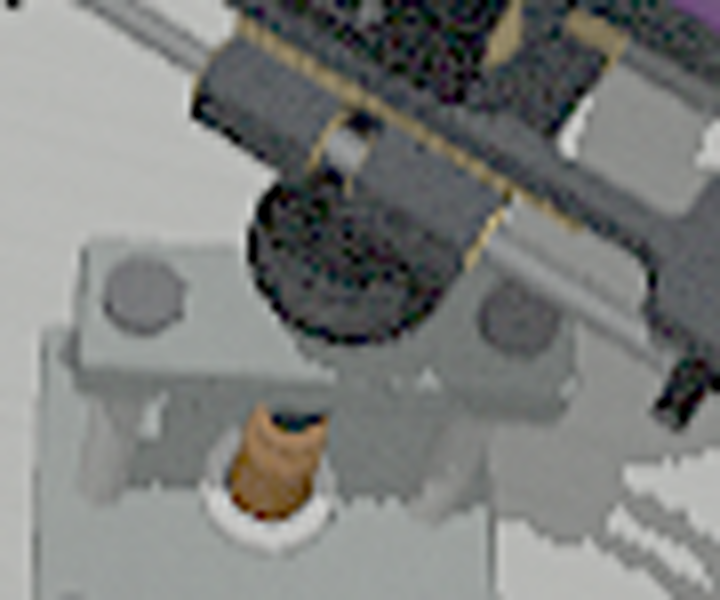

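>>> {"op": "carry_out", "data": {
  "commands": [
    [[0,0.004,0,0,0,0],[0,0.004,0,0,0,0],[0,0,0,0,0,0]]
  ]
}}

```text
t: 5.03
eef_pos: [0.5321, 0.1402, 0.1556]
tool_rot: [-0.696, 0.122, -0.123, 0.697]
wrist_force: [0.6, -0.2, 3.5]
width: 0.0005
```

```bash
python3 look.py pics/s7.png
```

```text
5.025 [0.53210313 0.14022472 0.1556028 ] [ 0.6002235  -0.19137693  3.4824742 ] 0.0004767539405086865
[[ 0.94   0.001  0.341]
 [-0.341  0.     0.94 ]
 [ 0.001 -1.     0.   ]]
tool shift [-0.0009 -0.0174 -0.0006]
210 [267 270 278 283 287 293 294] [550 550 554 555 556 558 558]
212 [266 265 270 278 284 288 291] [553 551 552 556 558 559 559]
214 [266 266 266 269 279 284 285] [557 555 554 554 559 560 559]
216 [266 266 264 239 269 278 282] [561 559 556 540 556 560 561]
218 [265 267 258 224 267 269 276] [564 563 557 536 559 558 561]
220 [259 262 260 261 266 267 267] [564 564 562 561 562 561 560]
222 [254 256 255 267 266 267 267] [565 565 563 568 566 565 563]
224 [247 204 208 267 267 266 268] [565 540 540 571 570 568 567]
226 [172 197 199 259 265 266 266] [528 540 539 571 572 572 570]
228 [173 191 194 253 260 264 268] [533 541 541 571 573 574 575]
230 [172 184 187 194 254 259 263] [536 541 541 543 574 575 576]
232 [172 174 180 189 186 253 259] [541 540 542 545 542 575 577]
234 [173 174 173 182 171 172 254] [546 544 542 545 538 537 578]
236 [171 171 172 176 171 169 171] [548 547 546 546 542 539 539]
238 [171 172 172 171 173 173 171] [553 551 550 548 547 545 542]
240 [168 167 171 172 171 170 134] [555 553 554 552 550 548 528]
242 [135 165 168 169 169 166 136] [543 556 556 555 553 550 533]
244 [136 136 136 136 135 134 136] [548 546 545 543 541 538 538]
```

View pics/s7.png

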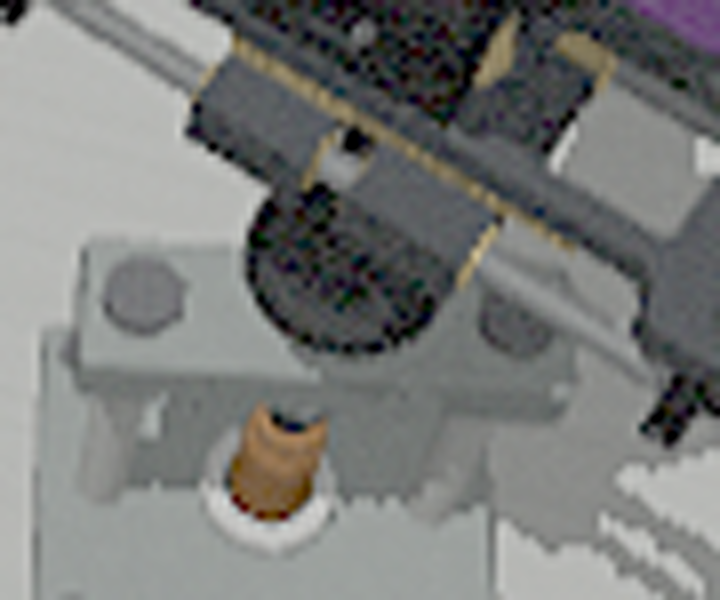

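The fingers are now in contact. The head is down about 6 mm at 3.5 N, so I'll carry on towards the stop.

>>> {"op": "carry_out", "data": {
  "commands": [
    [[-0.001,0.004,0,0,0,0],[0,0.004,0,0,0,0],[0,0.003,0,0,0,0],[0,0.003,0,0,0,0],[0,0,0,0,0,0]]
  ]
}}

```text
t: 5.7
eef_pos: [0.5321, 0.1403, 0.1419]
tool_rot: [-0.696, 0.121, -0.123, 0.697]
wrist_force: [2.2, -1.7, 4.7]
width: 0.0003
```

```bash
python3 look.py pics/s8.png
```

```text
5.7 [0.53205038 0.14027531 0.14194868] [ 2.15916556 -1.69656397  4.72103835] 0.0002978888930249002
[[ 0.94   0.003  0.341]
 [-0.341 -0.     0.94 ]
 [ 0.003 -1.     0.001]]
tool shift [-0.0008 -0.0311 -0.0006]
210 [268 269 279 280 283 288 292] [550 550 554 553 554 555 556]
212 [259 267 270 276 280 282 286] [549 552 552 555 555 555 556]
214 [253 258 266 271 276 280 279] [549 550 554 555 557 557 556]
216 [251 254 256 267 270 274 280] [552 552 552 557 557 558 560]
218 [253 254 251 258 267 272 274] [557 556 553 555 559 560 560]
220 [253 254 242 211 257 267 270] [561 560 552 533 557 561 561]
222 [251 250 247 209 253 256 265] [564 561 558 536 559 559 562]
224 [246 246 246 252 251 251 256] [564 563 561 563 561 560 561]
226 [241 197 244 253 251 253 251] [565 540 564 567 565 564 562]
228 [237 190 244 252 253 253 252] [567 540 568 571 570 568 566]
230 [158 182 241 248 253 253 254] [529 540 570 572 573 572 571]
232 [158 176 233 242 248 251 252] [533 541 569 573 574 574 573]
234 [159 166 174 235 240 245 251] [539 540 543 573 574 575 576]
236 [157 157 165 174 233 238 246] [542 540 542 545 574 575 578]
238 [160 158 159 168 155 157 240] [547 545 543 546 538 537 578]
240 [158 160 158 159 158 156 156] [550 550 547 546 543 541 539]
242 [156 158 158 159 158 159 138] [554 553 551 550 548 546 534]
244 [150 156 156 157 158 154 135] [555 556 554 553 552 548 537]
```

View pics/s8.png

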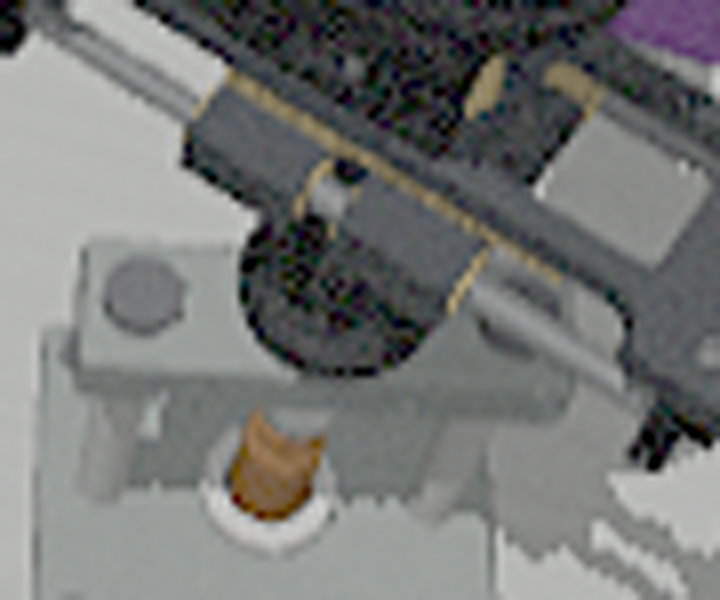

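>>> {"op": "carry_out", "data": {
  "commands": [
    [[0,0.002,0,0,0,0],[0,0.002,0,0,0,0],[0,0.001,0,0,0,0],[0,0,0,0,0,0]]
  ]
}}

```text
t: 6.25
eef_pos: [0.5322, 0.1403, 0.1392]
tool_rot: [-0.696, 0.121, -0.124, 0.697]
wrist_force: [-1.3, -1.7, 19.0]
width: 0.0002
```

```bash
python3 look.py pics/s9.png | egrep '^[0-9]\.|^23|^24|shift'
```

```text
6.25 [0.53217973 0.14028208 0.13916311] [-1.30752552 -1.65496916 19.00181951] 0.00020103649265929517
tool shift [-0.0009 -0.0338 -0.0006]
230 [154 182 242 248 250 250 250] [527 540 570 572 571 570 569]
232 [155 175 232 241 247 249 250] [532 541 569 572 574 573 572]
234 [158 166 172 235 239 247 250] [538 540 542 573 573 576 576]
236 [156 159 167 176 234 242 248] [541 541 543 546 575 577 579]
238 [157 154 157 168 154 234 239] [546 542 542 546 537 576 578]
240 [155 156 155 157 158 156 234] [549 548 545 545 543 541 579]
242 [153 155 153 156 157 155 135] [552 551 549 549 547 545 533]
244 [153 153 155 155 155 150 135] [556 555 554 552 550 546 537]
```

The head has met the stop: its top is at 155–156 mm and the force has jumped to 19 N, well above the 9 N needed to hold it there. I'll hold briefly, then retract.

>>> {"op": "carry_out", "data": {
  "commands": [
    [[0,0,0,0,0,0],[0,0,0,0,0,0],[0,-0.01,0,0,0,0],[0,-0.015,0,0,0,0],[0,-0.02,0,0,0,0],[0,-0.03,0,0,0,0],[0,-0.03,0,0,0,0],[-0.03,0,0.02,0,0,0],[-0.03,0,0.02,0,0,0],[-0.03,0,0.02,0,0,0],[-0.03,0,0.02,0,0,0],[0,0,0,0,0,0],[0,0,0,0,0,0]]
  ]
}}

```text
t: 7.92
eef_pos: [0.4446, 0.2563, 0.241]
tool_rot: [0.697, -0.123, 0.122, -0.696]
wrist_force: [0.3, -0.1, 0.6]
width: 0.0003
```

```bash
python3 look.py pics/s10.png
```

```text
7.925 [0.44461925 0.25626485 0.24100852] [ 0.30732507 -0.09965423  0.55145618] 0.0002576259341651212
[[ 0.94  -0.002  0.34 ]
 [-0.34  -0.001  0.94 ]
 [-0.001 -1.    -0.001]]
tool shift [ 0.1209  0.068  -0.0798]
210 [ 0  1  2  1  1  1 -2] [391 390 388 385 383 381 376]
212 [ 0  1  0  0  2 -1 -1] [397 395 392 390 389 385 383]
214 [ 1  2  0  1 -1 -1  1] [403 401 398 396 393 391 390]
216 [ 1  0 -2 -1  2  1 -1] [409 406 403 401 400 397 394]
218 [ 0 -1  2 -1 -2  1  1] [414 411 410 407 404 403 401]
220 [  1 178 178 179 175   2  -2] [420 517 516 514 510 409 405]
222 [178 176 177 178 179 179   0] [523 520 519 518 517 515 411]
224 [178 179 179 178 178 179 179] [527 526 524 522 521 519 517]
226 [180 177 180 178 177 180 175] [532 530 529 526 524 524 520]
228 [180 176 178 177 179 178 177] [537 533 532 530 529 527 525]
230 [178 178 179 179 178 179 178] [540 538 537 535 533 532 530]
232 [177 178 179 179 177 179 177] [544 542 541 539 537 536 533]
234 [178 178 179 179 176 179 177] [548 546 545 543 541 540 538]
236 [175 178 178 179 178 179 177] [551 550 549 548 545 544 542]
238 [173 175 177 177 179 177 176] [554 553 552 551 550 547 545]
240 [133 174 176 175 178 176 136] [538 557 556 554 553 551 529]
242 [136 136 169 174 170 136 137] [544 542 557 557 554 535 534]
244 [134 135 134 136 137 135 135] [547 546 543 543 542 539 537]
```

View pics/s10.png

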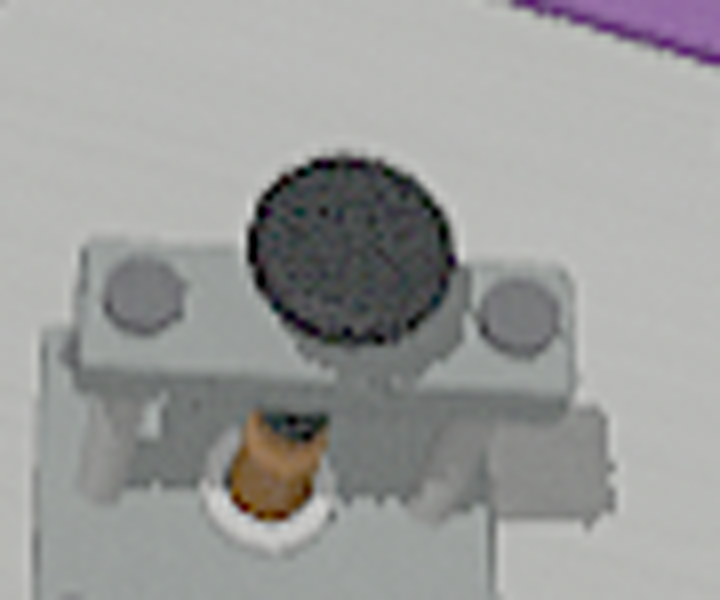

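The head is back up at 178 mm, the dark stopper is lower in the neck, and the arm is clear.

```bash
python3 -c "
from cell import ctrl
s=ctrl.observe();print(s['t'],s['wrist_force']);print(ctrl.job_done())"
```

```text
7.975 [ 0.63089185 -0.1386536   0.26776618]
the job is handed in; nothing more can be done
None
```

I pressed the head of the press with the vial down to its stop using the shut fingertips, let it spring back, moved clear and handed in at about 8 s.

**Pressing:** at the bottom the head's top measured about 155–156 mm on depth. The force jumped from about 5 N to 19 N, which means it was against the rigid stop. I held it there for over 0.25 s.

**After release:** the head read 178 mm, which is fully up. The wrist force was below 1 N, and the stopper looked lower in the neck. I could only judge the stopper by eye, because there is no direct reading of its depth.

**Empty and purple presses:** the arm never went near the empty press or touched the purple look-alike. I did not measure the empty press's head at the end.

**Mismatch:** the fingertips met the head with the TCP about 33 mm lower than `ctrl.tip_extent` implies. I relied on the depth images and force instead of that figure. I don't know the cause.

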